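# Nudge the brass disc into its recess and swing the retainer over it

### The job

Push the brass disc across the top of the blue housing plate with the fingertips until it drops into the round recess and lies flat in it, never lifting it off the plate. Then push the red retainer by its steel pin until it has swung over the disc fully home against its stop. Leave the spanner, the pliers and the bracket where they lie.

Things in the scene. Friction and masses are not known exactly. Their poses are not given: they have to be found in the camera images.
- housing: Blue housing plate, fixed, 150 (its x) x 290 (its y) x 24 mm (z), edges square to its axes. Origin: centre of the underside on the bench. z up; its -y end carries the recess and the retainer. At the start the disc lies on the flat +y half of its top.
- recess (a point): Centre of the mouth of the round recess, level with the plate's top face (24 mm above the bench). The recess is 63 mm in diameter and 11 mm deep with a flat bright metal floor, 55 mm from the plate's centre towards its -y end.
- disc: Loose solid brass disc, 60 mm in diameter, 10 mm thick, about 0.2 kg, with a thin dark ring marked on its top. Origin: centre of its underside; z is its axis. It starts flat on top of the plate; seated, its top lies 1 mm below the plate's face.
- retainer (a joint): Swing (rad) of the red retainer about a vertical pivot on the plate. 0 = fully open (turned away past the plate's -y end), 1.6 = hard stop, lying over the disc; grows clockwise seen from above; starts at 0 to 0.4; stays where left (about 1 N at the pin moves it). A flat bar 60 x 16 x 5 mm, underside 1.5 mm above the plate's face, top 30.5 mm above the bench.
- pin (a point): Centre of the top end of the steel finger pin near the free end of the retainer: upright, 12 mm in diameter, 20 mm tall above the bar, top 50.5 mm above the bench; its axis is 45 mm from the pivot axis. It moves with the retainer.
- pivot (a point): Point on the vertical pivot axis of the retainer, 32 mm above the bench (fixed to the plate).
- spanner: Small steel spanner, 28 x 164 x 8 mm, lying on the bench on the plate's -x side; origin centre of its underside. Bystander.
- pliers: Red-handled combination pliers, 57 x 179 x 14 mm, lying on the bench on the plate's +x side; origin centre of the underside. Bystander.
- bracket: Small bent zinc bracket, 28 x 50 x 35 mm, on the bench on the plate's +x side near the retainer end; origin centre of the underside. Bystander.
Mind the look-alikes: they are no part of the job. Several things have the shape of the disc; the one meant has the colours described above.

How it is judged:
By the outcome, as a careful person would: the job done as asked, in the order asked, and still so for the second after the job is handed in, with the robot touching nothing.
It also fails if it takes over 51 s, if anything falls off the work surface, if the arm or the gripper's body presses on something with over 40 N, if the wrist force passes 120 N, or if a joint passes its speed limit or range.

### The arm

A 6-joint arm with a two-finger parallel gripper is mounted at the origin on a cart in front of the work surface, level with it; the furniture and walls round the work are solid. World frame = base frame: x ahead of the robot, y to its left, z up, the work surface at z = 0. Lengths are in m, angles in rad, forces in N, time in s.
With the tool pointing down it reaches from about 0.275 to 0.75 m from the base axis. Payload 10.2 kg.
Tool frame: the origin (TCP) lies at the very end of the fingers, on their centre line; the grasp point (between the pads) lies 19 mm behind it (env.tcp_to_grasp is the distance from the TCP to the grasp point, in m); z points along the fingers, y is the line along which they close (so a half turn about z gives the same grasp; the last joint's range is limited). The gripper opens to 88 mm and grips with 3 to 60 N. Pads are 18 mm wide; open, the fingers measure 123 mm over their backs; the gripper's body (75 mm by 187 mm) begins 45 mm behind the grasp point.
Start: joints at [-1.332, 0.313, 1.498, -0, 1.331, -0.223], TCP at [0.234, -0.47, 0.239] pointing down, gripper open.
Joint ranges: [-2.94, 2.94], [-0.97, 2.17], [0.19, 2.56], [-1.23, 4.37], [0.02, 3.11], [-2.88, 2.88]. Speed limits (rad/s): [2.39, 2.39, 3.01, 3.14, 3.14, 3.14].

### API

Orientations are given as a unit quaternion [x, y, z, w].
In Python, from bench import env gives the robot as it stands.
- The arm moves only by the tool jog_arm, never from a script. Its argument "motion" is a list of rows, each a list of 7 numbers: the shift along the tool's x, y, z in units of 100 mm (1.0 is 100 mm), then the turn, a rotation vector about the tool's x, y, z in units of 360 degrees (1.0 is 360 degrees), then the closure, from 0 (fully open) to 1 (shut). A call has 1 to 20 rows; each row shifts and turns the commanded pose from where the row before left it, along the tool's axes as they then stand; what a row does not reach is not made up. A row lasts 1/8 s, in which the tool goes at most 62.5 mm and 10.7 degrees, less where a joint would pass 70% of its speed; a pose out of reach is approached as far as the arm can. A call with a number of a shift or a turn outside -1 to 1 is refused whole. A call with a gripper value outside its range is refused whole. The fingers move at their own pace and stop on an object; "squeeze" is the grip in N (left out, the last holds). Time passes only in rows, so rows that do not move let the fingers close. It gives the time, the measured TCP pose, the force, the opening and the grip force at its end, in the units of the state.
- env.get_state(): the state, without advancing time (a new reading comes with each control period).
- env.read_camera(name): name is "scene" or "top" or "wrist"; returns a dict with "color" (480x640x3 uint8, red, green, blue), "fx", "fy", "cx", "cy" (pixels), "rvec" (rotation vector, rad) and "tvec" (3), from world to camera coordinates, as OpenCV has them; the wrist camera has in their place "mount" (4x4, takes a point from camera to tool coordinates, whose origin is the TCP and whose axes are the flange's). Camera axes: x right, y down, z forward; pixel columns grow to the right and rows downward; lengths in m; the calibration is good to about 2 mm. A picture is of the moment at which its call begins: read the wrist's pose just before it. There is no depth.
- env.finish_job(): hands the job in; it is judged then, once.
The state is a dict: "time_s": time; "joints": joint angles; "joint_velocities": joint speeds; "effort": joint torques, N m; "tcp_pos": TCP position; "ee_rot": TCP orientation; "contact_force": force on the tool from outside, world axes, zero at the start; "torque": the same for the moment, N m; "grip_width": finger opening in m; "gripper_force": force on a finger pad.
Only numpy, scipy, OpenCV 4.12 (cv2) and the standard library are available. Lean on these libraries where they do the work, as an engineer would, in place of code of your own. Each camera call takes 0.05 s, during which the arm holds its last target. There are 200 camera calls.

## Working session

There is one attempt and no reset: what is moved stays moved. The work goes in short steps, Python scripts to look and compute and a tool call to move; the robot and the scene stay as the last step left them, time stands still between calls to the robot, and variables do not carry over. Pictures are saved under pics/ and viewed, at most 12 in all, crops included, and the job is handed in when it is done.

Besides the shell and the picture viewer there is one more tool, called after "Emit:" in YAML: its name, and indented under it one key for each argument. jog_arm: Moves the arm, as the interface text tells. Shifts and turns lie within -1 to 1; 1 stands for 100 mm of shift or 360 degrees of turn. Its arguments: {"type":"object","properties":{"motion":{"type":"array","items":{"type":"array","items":{"type":"number"}}},"squeeze":{"type":"number"}},"required":["motion"]}

```bash
mkdir -p pics; cat > h.py <<'E'
import numpy as np, cv2
from bench import env
from scipy.spatial.transform import Rotation as R
def cam(n):
    s=env.get_state(); c=env.read_camera(n)
    K=np.array([[c['fx'],0,c['cx']],[0,c['fy'],c['cy']],[0,0,1]])
    if n=='wrist':
        T=np.eye(4);T[:3,:3]=R.from_quat(s['ee_rot']).as_matrix();T[:3,3]=s['tcp_pos']
        M=T@np.array(c['mount'])
    else:
        M=np.eye(4);r=cv2.Rodrigues(np.array(c['rvec'],float))[0]
        M[:3,:3]=r.T;M[:3,3]=-r.T@np.array(c['tvec']).ravel()
    return c['color'],K,M
def ray(K,M,p,z):
    d=M[:3,:3]@np.linalg.solve(K,[p[0],p[1],1.]);o=M[:3,3]
    return o+d*(z-o[2])/d[2]
def tri(l):
    A=np.zeros((3,3));b=np.zeros(3)
    for K,M,p in l:
        d=M[:3,:3]@np.linalg.solve(K,[p[0],p[1],1.]);d/=np.linalg.norm(d)
        P=np.eye(3)-np.outer(d,d);A+=P;b+=P@M[:3,3]
    return np.linalg.solve(A,b)
def save(n,im): cv2.imwrite('pics/'+n,im[...,::-1])
E
python3 - <<'E'
from h import *
for n in('scene','top'):
    im,K,M=cam(n);save(n+'0.png',im);print(n,K[0,0],M.round(3).tolist())
s=env.get_state();print(s)
E
```

```text
scene 479.9551845338435 [[-0.672, -0.376, 0.638, -0.021], [-0.74, 0.362, -0.566, 0.629], [-0.018, -0.853, -0.522, 0.502], [0.0, 0.0, 0.0, 1.0]]
top 476.2408153253728 [[0.023, -0.998, 0.059, 0.461], [-1.0, -0.023, -0.007, 0.184], [0.008, -0.059, -0.998, 1.084], [0.0, 0.0, 0.0, 1.0]]
{'time_s': 0.1, 'joints': array([-1.33240283e+00,  3.13356419e-01,  1.49831160e+00, -1.84294014e-05,
        1.33101724e+00, -2.23402180e-01]), 'joint_velocities': array([-0.0013729 , -0.00011829, -0.00210985, -0.00032433, -0.00012719,
       -0.00131182]), 'effort': array([ 2.73841513e-03, -4.02813613e+01, -2.52642399e+01,  6.94947084e-02,
        3.42395017e-02, -6.85786608e-05]), 'tcp_pos': array([ 0.23385038, -0.46980743,  0.2382562 ]), 'ee_rot': array([ 9.73460668e-01,  2.28853729e-01, -1.30444976e-05, -5.46221911e-04]), 'contact_force': array([0.38945915, 0.04473542, 0.94462305]), 'torque': array([ 0.00386057, -0.05110961, -0.02432749]), 'gripper_force': 0.0, 'grip_width': 0.08853524475512399}
```

View pics/top0.png

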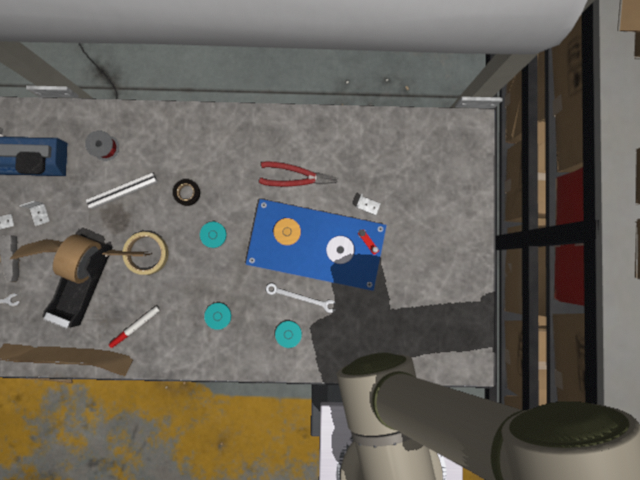

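View pics/scene0.png

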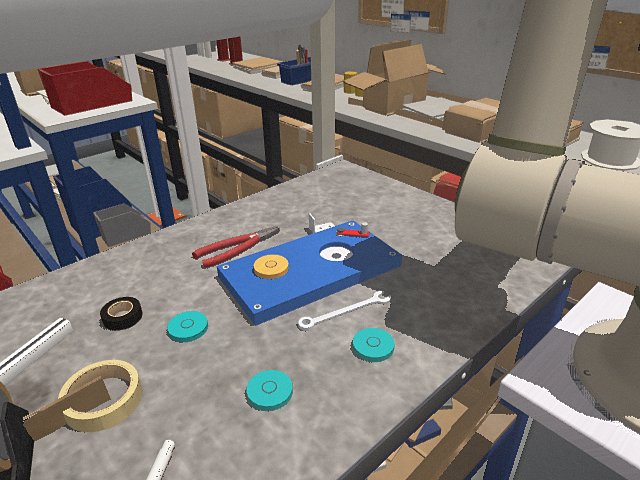

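The top view shows the brass disc at (287,231), the recess at (340,249), and the red retainer running from (361,233) to (376,251). The teal discs are decoys. The scene view shows the disc at (270,266), the recess at (336,254) and the retainer at (353,233).

```bash
cat > m.py <<'E'
from h import *
def blob(m,box):
    k=np.zeros(m.shape,np.uint8);x0,y0,x1,y1=box;k[y0:y1,x0:x1]=m[y0:y1,x0:x1]
    c=max(cv2.findContours(k,cv2.RETR_EXTERNAL,cv2.CHAIN_APPROX_NONE)[0],key=cv2.contourArea)
    return c
def masks(im):
    h=cv2.cvtColor(im,cv2.COLOR_RGB2HSV);H,S,V=cv2.split(h)
    return dict(brass=((H>10)&(H<28)&(S>120)&(V>90)).astype(np.uint8),blue=((H>100)&(H<125)&(S>130)).astype(np.uint8),
      red=(((H<6)|(H>172))&(S>140)&(V>70)).astype(np.uint8),grey=((S<60)&(V>150)).astype(np.uint8))
E
python3 - <<'E'
from m import *
B={'top':dict(brass=(265,210,310,255),grey=(322,232,358,266),red=(350,222,385,262)),'scene':dict(brass=(245,245,297,285),grey=(315,242,352,268),red=(330,222,376,243))}
obs={}
for n in B:
    im,K,M=cam(n);ms=masks(im);obs[n]=(K,M)
    for k,b in B[n].items():
        c=blob(ms[k],b);e=cv2.fitEllipse(c);print(n,k,np.round(e[0],1),np.round(e[1],1),round(e[2]),cv2.boundingRect(c))
        z=dict(brass=.034,grey=.013,red=.0305)[k];print('   ray',ray(K,M,e[0],z).round(4))
        obs[n,k]=(K,M,e[0])
        if k=='red':
            print('  rect',[ray(K,M,p,.0305).round(4).tolist() for p in cv2.boxPoints(cv2.minAreaRect(c))])
    if n=='top':
        c=blob(ms['blue'],(235,190,395,300))
        q=cv2.boxPoints(cv2.minAreaRect(c));P=[ray(K,M,p,.024) for p in q];print('plate',np.round(P,4).tolist())
        print('sides',[np.linalg.norm(P[i]-P[i-1]).round(4) for i in range(4)],'ctr',np.mean(P,0).round(4))
        a=cv2.resize(im[190:300,235:395],None,fx=5,fy=5,interpolation=cv2.INTER_CUBIC)
    else: b=cv2.resize(im[215:275,310:410],None,fx=8,fy=8,interpolation=cv2.INTER_CUBIC)
for k in('brass','red','grey'): print(k,'tri',tri([obs['top',k],obs['scene',k]]).round(4))
save('a1.png',a)
save('b1.png',b)
E
```

```text
top brass [286.5 231.2] [24.9 25.7] 127 (274, 218, 26, 27)
   ray [0.536  0.2439 0.034 ]
top grey [339.2 247.7] [22.6 28.2] 65 (326, 236, 28, 26)
   ray [0.5029 0.1256 0.013 ]
top red [368.6 242.4] [ 6.1 25.1] 145 (361, 234, 15, 20)
   ray [0.5155 0.0617 0.0305]
  rect [[0.5286, 0.0797, 0.0305], [0.537, 0.0685, 0.0305], [0.4979, 0.0396, 0.0305], [0.4896, 0.0508, 0.0305]]
plate [[0.461, 0.3344, 0.024], [0.6091, 0.309, 0.024], [0.5572, 0.0221, 0.024], [0.4097, 0.0499, 0.024]]
sides [np.float64(0.2891), np.float64(0.1503), np.float64(0.2915), np.float64(0.1502)] ctr [0.5093 0.1788 0.024 ]
scene brass [270.6 266.3] [23.2 34.8] 85 (254, 255, 34, 24)
   ray [0.5286 0.2483 0.034 ]
scene grey [334.5 253.3] [13.5 27.4] 89 (320, 246, 30, 15)
   ray [0.5052 0.1212 0.013 ]
scene red [353.7 232.6] [ 4.9 32.2] 94 (337, 230, 32, 7)
   ray [0.5117 0.0646 0.0305]
  rect [[0.5306, 0.0905, 0.0305], [0.5437, 0.0766, 0.0305], [0.4966, 0.0405, 0.0305], [0.4844, 0.0548, 0.0305]]
brass tri [0.536  0.2438 0.028 ]
red tri [0.5154 0.0611 0.0274]
grey tri [0.5022 0.1252 0.0163]
```

View pics/a1.png

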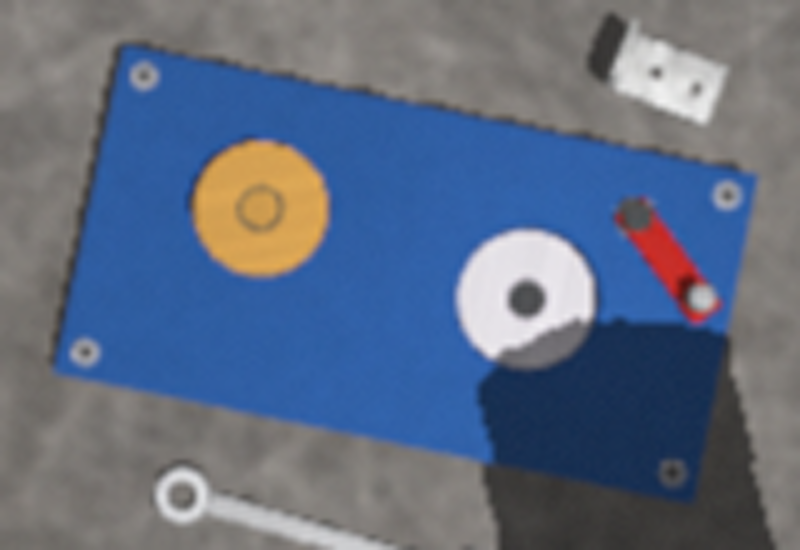

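View pics/b1.png

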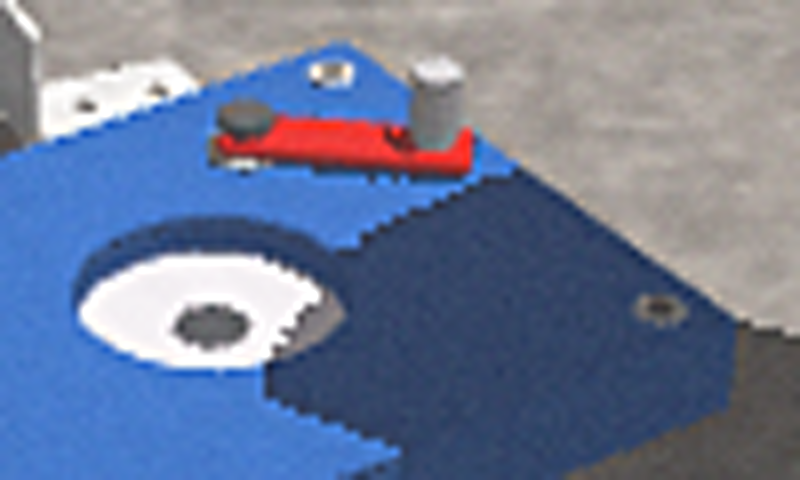

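The 5x top crop shows the disc at (260,208), recess at (527,298), pivot at (635,215) and pin at (702,297). The 8x scene crop shows the pin top at (438,70) and the pivot cap at (245,118).

I'll move over the plate now and refine the measurements with the wrist camera.

Emit:
jog_arm:
  motion:
    - [0.3,-0.26,0,0,0,0,0.3]
    - [0.3,-0.26,0,0,0,0,0.59]
    - [0.3,-0.26,0,0,0,0,0.59]
    - [0.3,-0.26,0,0,0,0,0.59]
    - [0.3,-0.26,0,0,0,0,0.59]
    - [0.3,-0.26,0,0,0,0,0.59]
    - [0.3,-0.26,0,0,0,0,0.59]
    - [0.3,-0.26,0,0,0,0,0.59]
    - [0.3,-0.26,0,0,0,0,0.59]
    - [0.3,-0.26,0,0,0,0,0.59]
    - [0.3,-0.26,0,0,0,0,0.59]
    - [0.3,-0.26,0,0,0,0,0.59]
    - [0.3,-0.26,0,0,0,0,0.59]
    - [0.3,-0.26,0,0,0,0,0.59]
    - [0.3,-0.26,0,0,0,0,0.59]
    - [0.3,-0.26,0,0,0,0,0.59]
    - [0.3,-0.26,0,0,0,0,0.59]
    - [0.3,-0.26,0,0,0,0,0.59]
    - [0.3,-0.26,0,0,0,0,0.59]
    - [0.3,-0.26,0,0,0,0,0.59]

```text
time_s: 2.7
tcp_pos: [0.5397, 0.2641, 0.2385]
ee_rot: [0.973, 0.229, -0.0, 0.0]
contact_force: [-0.5, -0.7, 0.9]
grip_width: 0.0362
gripper_force: 0.0
```

Emit:
jog_arm:
  motion:
    - [0,0,0,0,0,-0.026,0.59]
    - [0,0,0,0,0,-0.026,0.59]
    - [0,0,0,0,0,-0.026,0.59]
    - [0,0,0,0,0,-0.026,0.59]
    - [0,0,0,0,0,-0.026,0.59]
    - [0,0,0,0,0,0,0.59]
    - [0,0,0,0,0,0,0.59]

```text
time_s: 3.58
tcp_pos: [0.5393, 0.2628, 0.2386]
ee_rot: [0.803, 0.595, -0.0, -0.0]
contact_force: [-0.5, 1.5, 0.1]
grip_width: 0.0363
gripper_force: 0.0
```

```bash
python3 - <<'E'
from m import *
for n in('wrist','top'):
    im,K,M=cam(n);save(n+'2.png',im)
    print(n,M.round(3).tolist())
    np.savez(n+'2.npz',im=im,K=K,M=M)
s=env.get_state();print(s['tcp_pos'],R.from_quat(s['ee_rot']).as_matrix().round(4),s['joints'],s['grip_width'],s['contact_force'])
E
```

```text
wrist [[0.956, -0.279, -0.087, 0.562], [-0.292, -0.913, -0.286, 0.337], [-0.0, 0.299, -0.954, 0.385], [0.0, 0.0, 0.0, 1.0]]
top [[0.023, -0.998, 0.059, 0.461], [-1.0, -0.023, -0.007, 0.184], [0.008, -0.059, -0.998, 1.084], [0.0, 0.0, 0.0, 1.0]]
[0.53936337 0.26283903 0.23868494] [[ 2.90e-01  9.57e-01 -1.00e-04]
 [ 9.57e-01 -2.90e-01 -0.00e+00]
 [-1.00e-04 -0.00e+00 -1.00e+00]] [ 2.58387723e-01  4.80765892e-01  1.25536018e+00 -2.31392903e-05
  1.40552620e+00  5.52606353e-01] 0.03606531532532514 [ 0.13375293  0.61941912 -0.40052512]
```

View pics/wrist2.png

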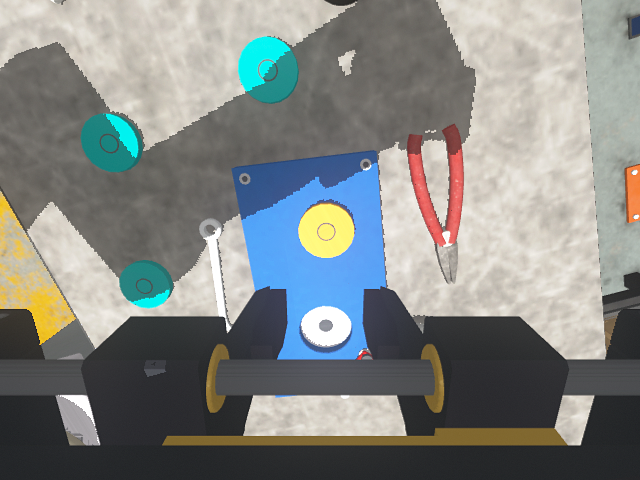

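The wrist view shows the disc at (326,230) and the recess at (326,326) straight ahead between the fingers. The push direction is already almost aligned.

```bash
python3 - <<'E'
from m import *
w=np.load('wrist2.npz');t=np.load('top2.npz');a=masks(w['im'])
KW,MW,KT,MT=w['K'],w['M'],t['K'],t['M']
cb=blob(a['brass'],(290,195,365,265));eb=cv2.fitEllipse(cb)
# recess: mouth = non-blue inside plate
nb=1-a['blue'];cr=blob(nb,(295,298,358,352));er=cv2.fitEllipse(cr)
print(eb,er,cv2.boundingRect(cr))
D=ray(KW,MW,eb[0],.034);Rc=ray(KW,MW,er[0],.024);Rf=ray(KW,MW,er[0],.013)
c=blob(masks(t['im'])['brass'],(265,210,310,255)) ;et=cv2.fitEllipse(c)
print('disc wrist',D,'top',ray(KT,MT,et[0],.034),'tri',tri([(KW,MW,eb[0]),(KT,MT,et[0])]),et)
f=lambda u,v:(235+(u+.5)/5-.5,190+(v+.5)/5-.5)
g=lambda u,v:(310+(u+.5)/8-.5,215+(v+.5)/8-.5)
rt=f(527,298)
print('recess wrist',Rc,Rf,'top',ray(KT,MT,rt,.024),ray(KT,MT,rt,.013),'tri',tri([(KW,MW,er[0]),(KT,MT,rt)]))
_,KS,MS=cam('scene')
for n,p,q,z in(('pin',f(702,297),g(438,70),.0505),('pivot',f(635,215),g(245,118),.032)):
    print(n,ray(KT,MT,p,z),ray(KS,MS,q,z),'tri',tri([(KT,MT,p),(KS,MS,q)]))
s=env.get_state();A=R.from_quat(s['ee_rot']).as_matrix();p=s['tcp_pos']
for n,X in(('disc',D),('rec',Rc)): print(n,'in tool',A.T@(X-p))
# plate's corners by wrist at .024
E
```

```text
((326.3357849121094, 229.98550415039062), (53.144256591796875, 55.212345123291016), 114.11572265625) ((325.6177673339844, 328.2109680175781), (45.46484375, 50.679080963134766), 89.83114624023438) (300, 306, 52, 46)
disc wrist [0.53526792 0.24465527 0.034     ] top [0.52669226 0.24518276 0.034     ] tri [0.53093925 0.24408575 0.02564966] ((285.83843994140625, 235.34397888183594), (16.431930541992188, 18.489805221557617), 159.55352783203125)
recess wrist [0.49834071 0.12584396 0.024     ] [0.49641214 0.11940568 0.013     ] top [0.49923069 0.12435946 0.024     ] [0.499632   0.12374214 0.013     ] tri [0.49865711 0.12451608 0.02220495]
pin [0.50046779 0.0497606  0.0505    ] [0.4986612  0.05027304 0.0505    ] tri [0.50017098 0.04929455 0.04945377]
pivot [0.5368533  0.07766066 0.032     ] [0.53628095 0.07609775 0.032     ] tri [0.53629592 0.07715414 0.03241584]
disc in tool [-0.01860386  0.0013518   0.20470647]
rec in tool [-0.14301791  0.00040744  0.21470637]
```

Emit:
jog_arm:
  motion:
    - [0.32,0.005,0,0,0,0,0.59]
    - [0,0,0.3,0,0,0,0.59]
    - [0,0,0.3,0,0,0,0.59]
    - [0,0,0.3,0,0,0,0.59]
    - [0,0,0.3,0,0,0,0.59]
    - [0,0,0.3,0,0,0,0.59]
    - [0,0,0.3,0,0,0,0.59]
    - [0,0,0.15,0,0,0,0.59]
    - [0,0,0.1,0,0,0,0.59]
    - [0,0,0.05,0,0,0,0.59]
    - [0,0,0,0,0,0,0.59]
    - [0,0,0,0,0,0,0.59]
    - [0,0,0,0,0,0,0.59]

```text
time_s: 5.35
tcp_pos: [0.5493, 0.2934, 0.0292]
ee_rot: [0.803, 0.597, 0.0, 0.0]
contact_force: [-0.3, -0.4, -0.4]
grip_width: 0.0358
gripper_force: 0.0
```

Emit:
jog_arm:
  motion:
    - [0,0,0.02,0,0,0,0.59]
    - [-0.05,0,0,0,0,0,0.59]
    - [-0.05,0,0,0,0,0,0.59]
    - [-0.05,0,0,0,0,0,0.59]
    - [-0.05,0,0,0,0,0,0.59]
    - [-0.06,0,0,0,0,0,0.59]
    - [-0.06,0,0,0,0,0,0.59]
    - [-0.06,0,0,0,0,0,0.59]
    - [-0.06,0,0,0,0,0,0.59]
    - [-0.06,0,0,0,0,0,0.59]
    - [-0.06,0,0,0,0,0,0.59]
    - [-0.06,0,0,0,0,0,0.59]
    - [-0.06,0,0,0,0,0,0.59]
    - [-0.06,0,0,0,0,0,0.59]
    - [-0.06,0,0,0,0,0,0.59]
    - [-0.06,0,0,0,0,0,0.59]
    - [-0.06,0,0,0,0,0,0.59]
    - [-0.06,0,0,0,0,0,0.59]
    - [0,0,0,0,0,0,0.59]
    - [0,0,0,0,0,0,0.59]

```text
time_s: 7.85
tcp_pos: [0.5208, 0.1994, 0.0267]
ee_rot: [0.803, 0.597, -0.0, -0.0]
contact_force: [0.9, 0.4, 0.7]
grip_width: 0.0361
gripper_force: 0.0
```

```bash
cat > look.py <<'E'
import sys
from m import *
im,K,M=cam('wrist');s=env.get_state();save(sys.argv[1],im)
A=R.from_quat(s['ee_rot']).as_matrix();p=s['tcp_pos']
print('tcp',p,'tool x',A[:,0],'F',s['contact_force'],'w',s['grip_width'])
print('recess in tool',A.T@(np.array([.4987,.1250,.024])-p))
m=masks(im)['brass']
c=max(cv2.findContours(m,cv2.RETR_EXTERNAL,cv2.CHAIN_APPROX_NONE)[0],key=cv2.contourArea)
e=cv2.fitEllipse(c);print(e,cv2.boundingRect(c))
for z in(.034,.023):
    D=ray(K,M,e[0],z);print('disc z',z,D,A.T@(D-p))
E
python3 look.py w3.png
```

```text
tcp [0.5207927  0.19948269 0.02665491] tool x [ 2.87946881e-01  9.57646356e-01 -2.23700729e-04] F [-0.49625128 -1.0608428   0.46840611] w 0.036105181238494884
recess in tool [-0.077689    0.00029059  0.00267224]
((525.7870483398438, 435.819580078125), (15.887591361999512, 663.9744873046875), 89.24201202392578) (162, 428, 405, 17)
disc z 0.034 [0.59925744 0.10217215 0.034     ] [-0.07059705  0.10316028 -0.00734976]
disc z 0.023 [0.60372633 0.08858912 0.023     ] [-0.08231552  0.11135328  0.00365124]
```

View pics/w3.png

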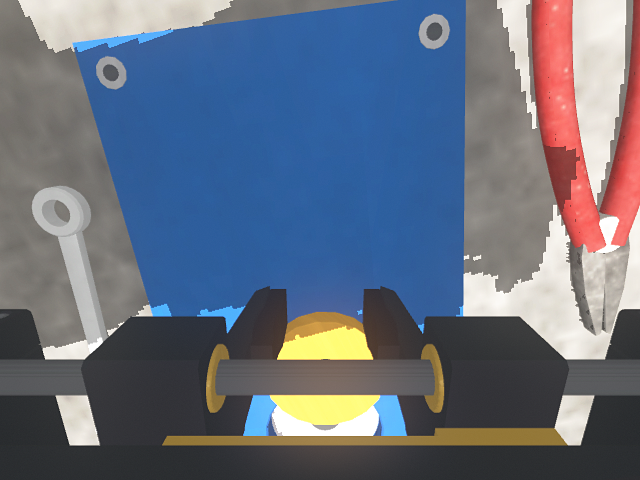

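The disc sits centred between the fingers, with its rear edge at (322,312) and the recess just ahead at (326,425). I'll continue pushing slowly.

Emit:
jog_arm:
  motion:
    - [-0.05,0,0,0,0,0,0.59]
    - [-0.05,0,0,0,0,0,0.59]
    - [-0.05,0,0,0,0,0,0.59]
    - [-0.05,0,0,0,0,0,0.59]
    - [-0.04,0,0,0,0,0,0.59]
    - [-0.04,0,0,0,0,0,0.59]
    - [-0.03,0,0,0,0,0,0.59]
    - [-0.03,0,0,0,0,0,0.59]
    - [-0.02,0,0,0,0,0,0.59]
    - [-0.02,0,0,0,0,0,0.59]
    - [-0.02,0,0,0,0,0,0.59]
    - [-0.02,0,0,0,0,0,0.59]
    - [0,0,0,0,0,0,0.59]
    - [0,0,0,0,0,0,0.59]

```text
time_s: 9.65
tcp_pos: [0.5086, 0.1591, 0.0265]
ee_rot: [0.803, 0.597, -0.0, -0.0]
contact_force: [0.5, -0.5, 0.5]
grip_width: 0.0362
gripper_force: 0.1
```

```bash
python3 look.py w4.png; python3 - <<'E'
from m import *
w=cv2.imread('pics/w4.png')[260:450,200:460];im,K,M=cam('scene')
s=im[205:295,280:430][...,::-1]
o=np.vstack([cv2.resize(w,(400,292)),cv2.resize(s,(400,240))]);cv2.imwrite('pics/c4.png',o)
E
```

```text
tcp [0.50860233 0.15916377 0.02657381] tool x [ 2.88076358e-01  9.57607388e-01 -3.18816818e-04] F [-0.33883244 -0.44520688  0.21049759] w 0.036338555544713456
recess in tool [-0.03556729  0.00036024  0.00258501]
((525.7549438476562, 435.8206787109375), (15.890911102294922, 663.1806030273438), 89.2435302734375) (163, 428, 404, 17)
disc z 0.034 [0.58699423 0.06208068 0.034     ] [-0.070387    0.10303313 -0.00744375]
disc z 0.023 [0.59145838 0.04849811 0.023     ] [-0.08210425  0.11122513  0.0035568 ]
```

View pics/c4.png

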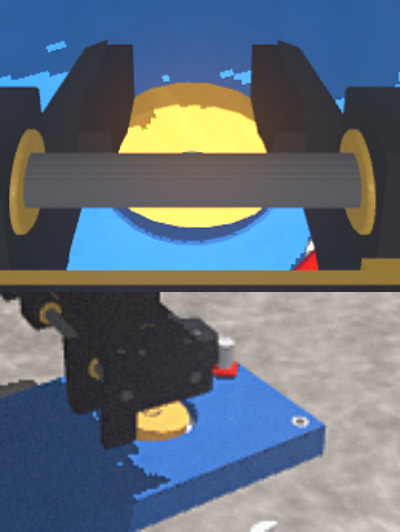

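The disc is nearly over the recess, with its front edge overhanging and a dark rim visible ahead at (190,228). A few millimetres remain.

Emit:
jog_arm:
  motion:
    - [-0.01,0,0,0,0,0,0.59]
    - [-0.01,0,0,0,0,0,0.59]
    - [-0.01,0,0,0,0,0,0.59]
    - [-0.01,0,0,0,0,0,0.59]
    - [0,0,0,0,0,0,0.59]
    - [0,0,0,0,0,0,0.59]

```text
time_s: 10.5
tcp_pos: [0.5076, 0.1554, 0.0267]
ee_rot: [0.803, 0.597, -0.0, 0.0]
contact_force: [-0.5, 0.3, 0.4]
grip_width: 0.0363
gripper_force: 0.0
```

```bash
python3 look.py w5.png|head -2; python3 - <<'E'
from m import *
w=cv2.imread('pics/w5.png')[260:450,200:460];im,K,M=cam('scene')
s=im[205:295,280:430][...,::-1]
o=np.vstack([cv2.resize(w,(400,292)),cv2.resize(s,(400,240))]);cv2.imwrite('pics/c5.png',o)
E
```

```text
tcp [0.50758472 0.15545541 0.02673763] tool x [ 2.87982661e-01  9.57635623e-01 -2.27093231e-05] F [-0.87178632 -0.31559783 -0.37993116] w 0.03620283234723758
recess in tool [-0.03172377  0.0002623   0.00273835]
```

View pics/c5.png

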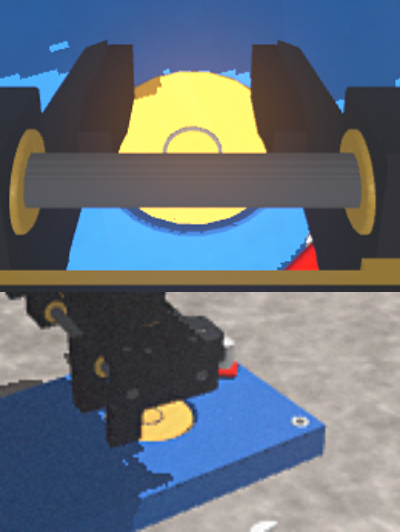

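The disc appears to have dropped flush, with its ring now visible at (192,145) in the wrist crop. I'll lift, turn towards the pin and check.

Emit:
jog_arm:
  motion:
    - [0,0,-0.2,0,0,0,0.59]
    - [0,0,-0.4,0,0,0,0.59]
    - [0,0,-0.4,0,0,0,0.59]
    - [0,0,-0.4,0,0,0,0.6]
    - [0,0,-0.2,0,0,0,0.727]
    - [0,0,0,0,0,0,0.727]
    - [0,0,0,0,0,0,0.727]

```text
time_s: 11.48
tcp_pos: [0.5071, 0.1554, 0.1856]
ee_rot: [0.803, 0.597, -0.001, -0.0]
contact_force: [-0.4, -0.2, -0.8]
grip_width: 0.0239
gripper_force: 0.0
```

```bash
python3 - <<'E'
from m import *
im,K,M=cam('wrist');save('w6.png',im);a=masks(im)
m=a['brass'].copy();m[300:]=0
c=max(cv2.findContours(m,cv2.RETR_EXTERNAL,cv2.CHAIN_APPROX_NONE)[0],key=cv2.contourArea)
e=cv2.fitEllipse(c);print(e,cv2.boundingRect(c))
for z in(.034,.023):
    P=np.array([ray(K,M,p[0],z) for p in c])[:,:2].astype(np.float32)
    print(z,ray(K,M,e[0],z),'diam',2*cv2.minEnclosingCircle(P)[1],2*np.sqrt(cv2.contourArea(P)/np.pi))
o=np.hstack([cv2.resize(im[180:360,240:420],(400,400)),cv2.resize(cam('scene')[0][205:295,290:400],(400,400))]);save('c6.png',o)
print(env.get_state()['tcp_pos'])
E
```

```text
((16.806154251098633, 281.62652587890625), (32.231266021728516, 39.60173416137695), 48.527976989746094) (0, 262, 39, 38)
0.034 [0.21223233 0.18716191 0.034     ] diam 0.050529491156339645 0.032032615059326884
0.023 [0.20051912 0.18558999 0.023     ] diam 0.05238829180598259 0.03321567110561661
[0.50714717 0.15539057 0.18552732]
```

View pics/c6.png

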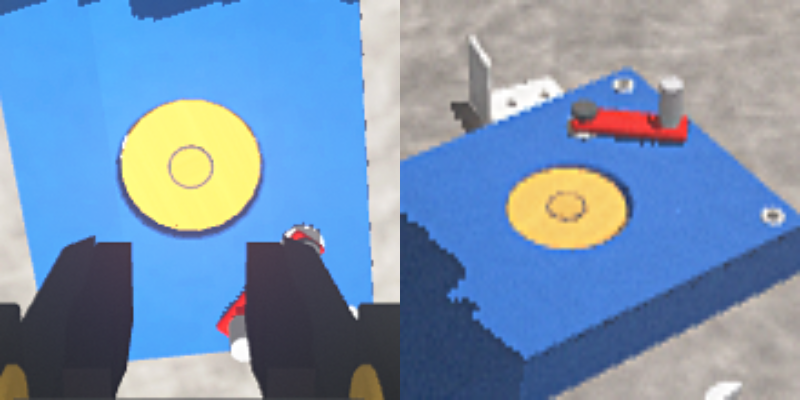

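The disc fills the recess, at (190,165) in the wrist crop and (567,207) in the scene crop, with a small dark gap on the -y side. I'll check numerically that it lies flat.

```bash
python3 - <<'E'
from m import *
o=[]
for n,b in(('wrist',(290,215,370,290)),('scene',(315,238,366,265))):
    im,K,M=cam(n);m=masks(im)['brass'];c=blob(m,b);e=cv2.fitEllipse(c);o.append((K,M,e[0]));print(n,e,cv2.boundingRect(c))
    for z in(.023,.028,.034):
        P=np.array([ray(K,M,p[0],z) for p in c])[:,:2].astype(np.float32);print(z,cv2.fitEllipse(P))
print(tri(o))
E
```

```text
wrist ((348.1468811035156, 235.440185546875), (2.0189220905303955, 13.955890655517578), 136.32383728027344) (343, 230, 11, 12)
0.023 ((0.5239900350570679, 0.13728371262550354), (0.0019212954211980104, 0.013502339832484722), 26.319068908691406)
0.028 ((0.5240786671638489, 0.1387806385755539), (0.001890171435661614, 0.013283654116094112), 26.319013595581055)
0.034 ((0.5241850018501282, 0.1405770480632782), (0.0018528091022744775, 0.013021200895309448), 26.31922721862793)
scene ((335.5307922363281, 251.477294921875), (17.0208740234375, 31.90266227722168), 91.0938720703125) (319, 243, 33, 18)
0.023 ((0.4979056417942047, 0.125644251704216), (0.055423688143491745, 0.05761517584323883), 120.55744934082031)
0.028 ((0.49248483777046204, 0.1309044361114502), (0.05484459549188614, 0.05701318010687828), 120.55732727050781)
0.034 ((0.4859798550605774, 0.13721667230129242), (0.05414967983961105, 0.05629078671336174), 120.55757904052734)
[0.51724063 0.12243331 0.00760837]
```

```bash
python3 - <<'E'
from m import *
im,K,M=cam('wrist');H,S,V=cv2.split(cv2.cvtColor(im,cv2.COLOR_RGB2HSV))
m=((H>10)&(H<40)&(S>80)&(V>90)).astype(np.uint8);c=blob(m,(285,215,370,295));e=cv2.fitEllipse(c);print(e,cv2.boundingRect(c))
P=np.array([ray(K,M,p[0],.023) for p in c])[:,:2].astype(np.float32);print(cv2.fitEllipse(P))
i2,K2,M2=cam('scene');c2=blob(masks(i2)['brass'],(315,238,366,265))
print(tri([(K,M,e[0]),(K2,M2,cv2.fitEllipse(c2)[0])]))
E
```

```text
((325.16375732421875, 253.7769775390625), (58.1276741027832, 61.49560546875), 89.85478210449219) (294, 225, 63, 59)
((0.4981057643890381, 0.1252804845571518), (0.0586589090526104, 0.05878378450870514), 161.36148071289062)
[0.49815461 0.12559679 0.02225988]
```

Emit:
jog_arm:
  motion:
    - [0,0,0,0,0,0.0195,0.727]
    - [0,0,0,0,0,0.0195,0.727]
    - [0,0,0,0,0,0.0195,0.727]
    - [0,0,0,0,0,0.0195,0.727]
    - [-0.2,0.175,0,0,0,0,0.727]
    - [-0.2,0.175,0,0,0,0,0.727]
    - [-0.2,0.175,0,0,0,0,0.727]
    - [-0.2,0.175,0,0,0,0,0.727]
    - [0,0,0,0,0,0,0.727]
    - [0,0,0,0,0,0,0.727]

```text
time_s: 13.02
tcp_pos: [0.5009, 0.0499, 0.1866]
ee_rot: [0.923, 0.384, 0.0, -0.0]
contact_force: [-0.4, 1.6, 0.6]
grip_width: 0.0243
gripper_force: 0.0
```

```bash
python3 - <<'E'
from m import *
s=env.get_state();A=R.from_quat(s['ee_rot']).as_matrix();p=s['tcp_pos'];print(p,A[:,0],s['joints'])
print('pin in tool',A.T@(np.array([.5002,.0495,.037])-p),'pivot',A.T@(np.array([.5365,.0773,.037])-p))
E
```

```text
[0.50085614 0.04992049 0.18664659] [7.04812381e-01 7.09393752e-01 1.14646341e-04] [-1.33945409e-01  3.13564193e-01  1.63898084e+00  2.62103940e-04
  1.18917891e+00  6.48115587e-01]
pin in tool [-7.77907177e-04 -1.31453489e-04  1.49646543e-01] pivot [0.04452793 0.00602576 0.14965019]
```

The disc is seated flat: it measures as a circle at z about 22 mm, centred on the recess. Next I descend around the pin.

Emit:
jog_arm:
  motion:
    - [-0.01,0,0.3,0,0,0,0.727]
    - [0,0,0.3,0,0,0,0.727]
    - [0,0,0.3,0,0,0,0.727]
    - [0,0,0.2,0,0,0,0.727]
    - [0,0,0.1,0,0,0,0.727]
    - [0,0,0.1,0,0,0,0.727]
    - [0,0,0.1,0,0,0,0.727]
    - [0,0,0.09,0,0,0,0.727]
    - [0,0,0,0,0,0,0.727]
    - [0,0,0,0,0,0,0.727]

```text
time_s: 14.28
tcp_pos: [0.5004, 0.0486, 0.038]
ee_rot: [0.923, 0.384, 0.0, 0.0]
contact_force: [0.1, 0.0, -0.6]
grip_width: 0.0242
gripper_force: 0.0
```

Emit:
jog_arm:
  motion:
    - [0.007,-0.0394,0,0,0,0.0139,0.727]
    - [0.007,-0.0394,0,0,0,0.0139,0.727]
    - [0.007,-0.0394,0,0,0,0.0139,0.727]
    - [0.007,-0.0394,0,0,0,0.0139,0.727]
    - [0.007,-0.0394,0,0,0,0.0139,0.727]
    - [0.007,-0.0394,0,0,0,0.0139,0.727]
    - [0.007,-0.0394,0,0,0,0.0139,0.727]
    - [0.007,-0.0394,0,0,0,0.0139,0.727]
    - [0.007,-0.0394,0,0,0,0.0139,0.727]
    - [0.007,-0.0394,0,0,0,0.0139,0.727]
    - [0.007,-0.0394,0,0,0,0.0139,0.727]
    - [0.007,-0.0394,0,0,0,0.0139,0.727]
    - [0,0,0,0,0,0,0.727]
    - [0,0,0,0,0,0,0.727]

```text
time_s: 16.02
tcp_pos: [0.4942, 0.0941, 0.0379]
ee_rot: [0.992, -0.129, 0.0, -0.0]
contact_force: [0.5, -0.9, -0.8]
grip_width: 0.024
gripper_force: 0.0
```

```bash
python3 - <<'E'
from m import *
s=env.get_state();A=R.from_quat(s['ee_rot']).as_matrix();p=s['tcp_pos'];d=p-np.array([.5365,.0773,p[2]])
print(p,A[:,0],s['joints'],'r',np.linalg.norm(d),'head',np.degrees(np.arctan2(d[1],d[0])),'pivot',A.T@-d)
print(s['contact_force'])
E
```

```text
[0.49419573 0.09405084 0.03792634] [ 9.66928622e-01 -2.55046773e-01  4.27258805e-04] [-4.52584349e-02  5.25638950e-01  1.77889279e+00  7.29618967e-05
  8.36612120e-01  1.78338509e+00] r 0.04549991129088128 head 158.39836365570832 pivot [4.51774572e-02 5.40730518e-03 1.85040304e-05]
[ 0.45098005 -0.94675256 -0.78104226]
```

Emit:
jog_arm:
  motion:
    - [0.0035,-0.0236,0,0,0,0.00833,0.727]
    - [0.0035,-0.0236,0,0,0,0.00833,0.727]
    - [0.0035,-0.0236,0,0,0,0.00833,0.727]
    - [0.0035,-0.0236,0,0,0,0.00833,0.727]
    - [0,0,0,0,0,0,0.727]

```text
time_s: 16.65
tcp_pos: [0.4986, 0.1025, 0.0378]
ee_rot: [0.973, -0.232, 0.0, -0.0]
contact_force: [-0.2, 0.0, -1.3]
grip_width: 0.0241
gripper_force: 0.0
```

Emit:
jog_arm:
  motion:
    - [0.0035,-0.0236,0,0,0,0.00833,0.727]
    - [0.0035,-0.0236,0,0,0,0.00833,0.727]
    - [0,0,0,0,0,0,0.727]

```text
time_s: 17.02
tcp_pos: [0.5014, 0.1063, 0.0377]
ee_rot: [0.959, -0.282, -0.0, -0.0]
contact_force: [0.4, -1.0, 0.4]
grip_width: 0.0241
gripper_force: 0.0
```

Emit:
jog_arm:
  motion:
    - [0.0035,-0.0236,0,0,0,0.00833,0.727]
    - [0.0035,-0.0236,0,0,0,0.00833,0.727]
    - [0,0,0,0,0,0,0.727]

```text
time_s: 17.4
tcp_pos: [0.5046, 0.1098, 0.0377]
ee_rot: [0.943, -0.332, -0.0, -0.0]
contact_force: [-0.6, 0.4, -1.2]
grip_width: 0.0243
gripper_force: 0.0
```

Emit:
jog_arm:
  motion:
    - [0.0035,-0.0236,0,0,0,0.00833,0.727]
    - [0.0035,-0.0236,0,0,0,0.00833,0.727]
    - [0,0,0,0,0,0,0.727]

```text
time_s: 17.77
tcp_pos: [0.5082, 0.113, 0.0377]
ee_rot: [0.925, -0.38, -0.0, -0.0]
contact_force: [0.4, -0.4, 0.2]
grip_width: 0.0243
gripper_force: 0.0
```

Emit:
jog_arm:
  motion:
    - [0.002,-0.0157,0,0,0,0.00556,0.727]
    - [0.002,-0.0157,0,0,0,0.00556,0.727]
    - [0,0,0,0,0,0,0.727]

```text
time_s: 18.15
tcp_pos: [0.5108, 0.115, 0.0377]
ee_rot: [0.91, -0.414, -0.0, -0.0]
contact_force: [0.2, -0.8, 1.3]
grip_width: 0.0238
gripper_force: 0.0
```

```bash
python3 - <<'E'
from m import *
s=env.get_state();A=R.from_quat(s['ee_rot']).as_matrix();p=s['tcp_pos'];d=p-np.array([.5365,.0773,p[2]])
print(p,s['joints'],'r',np.linalg.norm(d),'head',np.degrees(np.arctan2(d[1],d[0])),'pivot',A.T@-d,s['contact_force'])
im=cam('scene')[0];o=np.hstack([cv2.resize(im[195:275,300:400],(400,320)),cv2.resize(cam('wrist')[0],(400,320))]);save('c7.png',o)
E
```

```text
[0.51080027 0.11498924 0.03770708] [-2.62179077e-03  5.60288548e-01  1.71628514e+00  1.48735913e-04
  8.64985627e-01  2.42097445e+00] r 0.04561749152857332 head 124.28949431341653 pivot [ 4.52925157e-02  5.43539736e-03 -3.39860764e-06] [ 0.18617645 -0.78083743  1.26024746]
```

View pics/c7.png

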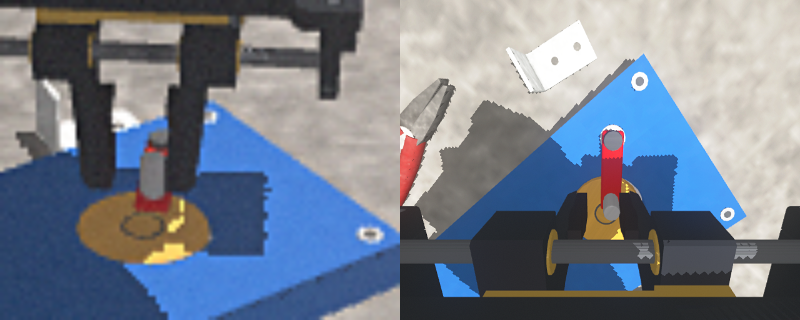

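The pin at (153,170) in the scene crop is being carried by the right finger, and the bar already lies over the disc. I'll take small steps to the stop and watch the force.

Emit:
jog_arm:
  motion:
    - [0.002,-0.0157,0,0,0,0.00556,0.727]
    - [0,0,0,0,0,0,0.727]
    - [0,0,0,0,0,0,0.727]

```text
time_s: 18.62
tcp_pos: [0.5121, 0.1159, 0.0377]
ee_rot: [0.903, -0.429, 0.0, -0.0]
contact_force: [-0.5, 0.1, 0.4]
grip_width: 0.0239
gripper_force: 0.0
```

Emit:
jog_arm:
  motion:
    - [0.002,-0.0157,0,0,0,0.00556,0.727]
    - [0,0,0,0,0,0,0.727]
    - [0,0,0,0,0,0,0.727]

```text
time_s: 19.0
tcp_pos: [0.5134, 0.1166, 0.0377]
ee_rot: [0.895, -0.445, 0.0, -0.0]
contact_force: [0.1, -0.6, 0.5]
grip_width: 0.0242
gripper_force: 0.4
```

Emit:
jog_arm:
  motion:
    - [0.002,-0.0157,0,0,0,0.00556,0.727]
    - [0,0,0,0,0,0,0.727]
    - [0,0,0,0,0,0,0.727]

```text
time_s: 19.38
tcp_pos: [0.5139, 0.1166, 0.0375]
ee_rot: [0.887, -0.461, -0.001, 0.001]
contact_force: [-4.5, -7.6, 3.3]
grip_width: 0.024
gripper_force: 4.2
```

The force is rising, so the retainer is at or near its stop. One more small push will confirm it.

Emit:
jog_arm:
  motion:
    - [0,-0.01,0,0,0,0,0.727]
    - [0,0,0,0,0,0,0.727]
    - [0,0,0,0,0,0,0.727]

```text
time_s: 19.75
tcp_pos: [0.5141, 0.1168, 0.0374]
ee_rot: [0.887, -0.461, -0.002, 0.002]
contact_force: [-8.5, -9.6, 5.6]
grip_width: 0.0242
gripper_force: 6.5
```

```bash
python3 - <<'E'
from m import *
s=env.get_state();A=R.from_quat(s['ee_rot']).as_matrix();p=s['tcp_pos']
q=p+A@np.array([0,.006,0]);d=q-np.array([.5365,.0773,p[2]])
print(p,s['joints'][5],'pin head',np.degrees(np.arctan2(d[1],d[0])),np.linalg.norm(d),s['contact_force'],A[:,1])
E
```

```text
[0.51406226 0.11676904 0.03742432] 2.532570404990607 pin head 127.20677711074585 0.045221965694224986 [-8.52181585 -9.64122427  5.61165664] [-0.81794614 -0.57527184  0.00514083]
```

Hard stop confirmed: total swing is about 1.57 rad at a heading of 127°. I'll relieve the contact, lift straight up and check.

Emit:
jog_arm:
  motion:
    - [0,0.03,0,0,0,0,0.727]
    - [0,0.025,0,0,0,0,0.727]
    - [0,0,0,0,0,0,0.727]
    - [0,0,-0.1,0,0,0,0.727]
    - [0,0,-0.2,0,0,0,0.727]
    - [0,0,-0.4,0,0,0,0.727]
    - [0,0,-0.4,0,0,0,0.727]
    - [0,0,-0.4,0,0,0,0.727]
    - [0,0,0,0,0,0,0.727]
    - [0,0,0,0,0,0,0.727]

```text
time_s: 21.0
tcp_pos: [0.5108, 0.1149, 0.1873]
ee_rot: [0.888, -0.461, -0.0, 0.0]
contact_force: [0.5, 0.5, -0.9]
grip_width: 0.0238
gripper_force: 0.0
```

```bash
python3 - <<'E'
from m import *
im=cam('scene')[0];o=np.hstack([cv2.resize(im[185:285,280:405],(400,320)),cv2.resize(cam('wrist')[0],(400,320))]);save('c8.png',o);print(env.get_state()['contact_force'])
E
```

```text
[-0.12325678 -0.67708503  0.33617164]
```

View pics/c8.png

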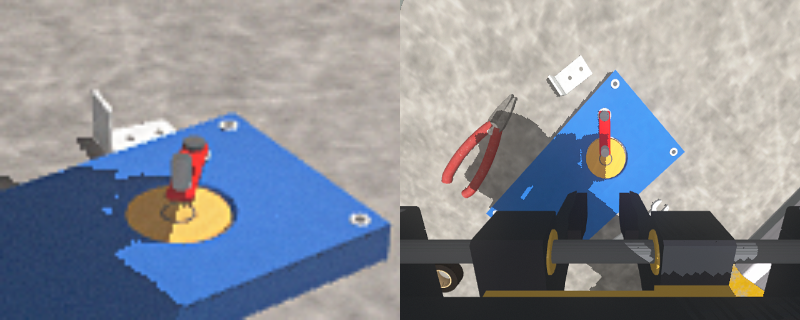

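The picture shows the retainer lying over the flat-seated disc, with the pin at (182,170), and the bystanders where they were. Handing in.

```bash
python3 -c "
from bench import env
print(env.finish_job())"
```

```text
the job is handed in; nothing more can be done
None
```

I pushed the brass disc into the recess, where it lies flat, then swung the red retainer over it by the pin to its hard stop; the spanner, pliers and bracket were not touched, and the job was handed in at about 21 s.

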